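# Set the throttle valve of a leak-test case

## Robot

A 6-joint arm with a two-finger parallel gripper is mounted at the origin on the work surface. World frame = base frame: x ahead of the robot, y to its left, z up, the work surface at z = 0. Lengths are in m, angles in rad, forces in N, time in s.
With the tool pointing down it reaches from about 0.325 to 1 m from the base axis. Payload 5.1 kg.
Tool frame: the origin (TCP) lies midway between the tips of the shut fingers; the grasp point (between the pads) lies 19 mm behind it (robot.grasp_offset is the distance from the TCP to the grasp point, in m); z points along the fingers, x is the direction in which the jaws open and shut, and the axes are right-handed (so a half turn about z gives the same grasp; the last joint's range is limited). The gripper opens to 85 mm and grips with 20 to 120 N. Pads are 22 mm wide; open, the fingers measure 114 mm over their backs; the gripper's body (76 mm by 85 mm) begins 54 mm behind the grasp point. The pads swing forward as they close: fully open they stand 13 mm farther back than shut.
Start: joints at [-1.188, 0.124, 1.65, -0, 1.367, -0.083], TCP at [0.292, -0.581, 0.231] pointing down, gripper open.
Joint ranges: [-2.61, 2.61], [-1.02, 2.33], [0.03, 2.71], [-1.35, 4.49], [0.32, 2.68], [-2.91, 2.91]. Speed limits (rad/s): [2.57, 2.57, 3.14, 3.14, 3.14, 3.14].

## Interface

Orientations are given as a 3x3 rotation matrix whose columns are the frame's x, y, z axes.
In Python, from cell import robot gives the robot as it stands.
- The arm moves only by the shell command python3 -m crank 'ROWS'. ROWS is JSON, a list of rows, each a list of 3 entries, a list of its own where there are three numbers: the shift along the tool's x, y, z each as a share of 7.5 cm, from -1 to 1, then the turn about the tool's z as a share of 45 degrees, from -1 to 1, then the opening, from 0 (shut) to 1 (fully open). In form: [[[x, y, z], roll, hand], ...]. A call has 1 to 5 rows; each row shifts and turns the commanded pose from where the row before left it, along the tool's axes as they then stand; what a row does not reach is not made up. A row lasts 1/12 s, in which the tool goes at most 41.7 mm and 7.16 degrees, less where a joint would pass 70% of its speed; a pose out of reach is approached as far as the arm can. A call with a number of a shift or a turn outside -1 to 1 is refused whole. A call with a gripper value outside its range is refused whole. The fingers move at their own pace and stop on an object; the grip force is fixed at half the most. Time passes only in rows, so rows that do not move let the fingers close. It gives the time, the measured TCP pose, the force and the opening at its end, in the units of the state.
- robot.state(): the state, without advancing time (a new reading comes with each control period).
- robot.read_camera(name): name is "side" or "top" or "wrist"; returns a dict with "image" (400x640x3 uint8, blue, green, red), "depth" (400x640 float32, m along the optical axis (not along the pixel's ray), 0 where there is no reading), "camera_matrix" (3x3 intrinsics, pixels), "rvec" (rotation vector, rad) and "tvec" (3), from world to camera coordinates, as OpenCV has them; the wrist camera has in their place "mount" (4x4, takes a point from camera to tool coordinates, whose origin is the TCP and whose axes are the tool frame's). Camera axes: x right, y down, z forward; pixel columns grow to the right and rows downward; lengths in m; the calibration is good to about 2 mm. The wrist camera is an equidistant fisheye: a pixel r from the principal point sees the ray r / f radians off the axis. A picture is of the moment at which its call begins: read the wrist's pose just before it.
- robot.job_done(): hands the job in, once; it reports no verdict.
The state is a dict: "time": time; "qpos": joint angles; "joint_vel": joint speeds; "effort": joint torques, N m; "position": TCP position; "ee_rot": TCP orientation; "ft_force": force on the tool from outside, world axes, zero at the start; "torque": the same for the moment, N m; "grip_width": opening from 0.0 (shut) to 1.0 (fully open).
Only numpy, scipy, OpenCV 4.12 (cv2) and the standard library are available. Lean on these libraries where they do the work, as an engineer would, in place of code of your own. Each camera call takes 0.05 s, during which the arm holds its last target.

## Task

Lift the lid of the leak-test case all the way open until it rests on its stop and leave it there. Then use the crank handle on the valve's handwheel to close the valve to its stop (clockwise from above), back it off exactly two full turns (counter-clockwise), and finish while still gripping the crank handle, keeping the wheel still there: do not let go at the end. Leave the multimeter, the tape roll and the screwdriver where they lie.

Things in the scene. Friction and masses are not known exactly. Their poses are not given: they have to be found in the camera images.
- test_case: Fixed dark grey instrument case on the bench, closed at the start. Lower tray 280 (x) x 220 (y) x 70 mm high; with the lid shut it is 131 mm high. Origin: centre of its underside; its z points up. The lid is hinged along its +y long side and opens towards +y; the steel pull bar is on the -y side. Inside, besides the valve, a gauge and fittings stay below the tray's rim (70 mm).
- case_lid (a joint): Lid angle in rad: 0 shut, 1.85 (106 degrees, leaning back past upright) open on its stop. It is a 60 mm deep lid of about 0.6 kg (0.4 to 0.85) on a free hinge: it falls shut if let go below about 1.3 rad, and stays open on the stop.
- lid_hinge (a point): Point on the lid's hinge axis, middle of the case's +y side, 70.5 mm above the case's underside. The axis runs along the case's x. Its frame turns with the lid: equal to the case's frame when shut.
- lid_bar (a point): Middle of the steel pull bar on the lid's free edge: a round bar 10 mm thick and 110 mm long, parallel to the case's x, on two end posts, standing 42 mm out from the lid's side wall (37 mm clear gap). In the lid_hinge frame it lies at (0, -262, +45) mm: with the lid shut, 115.5 mm above the bench. It can be pinched from above and turns in the fingers as the lid swings.
- valve_wheel (a joint): Angle of the valve's handwheel in rad: 0 = closed, against its hard stop; grows counter-clockwise seen from above as the valve opens, 6.283 per turn; range four turns (25.1). At the start it stands somewhere between 0.4 and 1.15 turns open. It does not rise; friction about 0.12 N m (2.4 N at the handle), and it stays where it is left.
- wheel_center (a point): Centre of the handwheel (112 mm outside diameter, 12 mm thick, dark steel, spoked, lying flat) on its vertical axis, 61 mm above the case's underside, at (-45, -10) mm from the case's middle. At wheel angle 0 the crank handle lies towards the case's -x from here, 50 mm away. Its frame turns with the wheel.
- crank_handle: Upright black round crank handle on the handwheel's rim, 22 mm thick, 48 mm tall, spinning freely about its own upright axis. Origin: middle of its height, 50 mm from the wheel's axis and 94 mm above the case's underside; its foot is at 70 mm and its top at 118 mm. Pinched from above, it can be carried round in a circle without turning the gripper.
- multimeter: Grey handheld meter lying on the bench on the case's -y side, 150 x 75 x 40 mm. Origin: centre of its underside. To be left alone.
- tape_roll: Empty cardboard tape core, 90 mm outside diameter, 24 mm high, on the bench on the case's +y side. Origin: centre of its underside. To be left alone.
- screwdriver: Screwdriver lying on the bench on the case's +y side. To be left alone.

How it is judged:
By the outcome, as a careful person would: the job done as asked, in the order asked, and still so for the second after the job is handed in, while the arm keeps its last pose, push and grip.
It also fails if it takes over 72 s, if anything falls off the work surface, if the arm or the gripper's body presses on something with over 40 N, if the wrist force passes 120 N, or if a joint passes its speed limit or range.

## Working session

There is one attempt and no reset: what is moved stays moved. The work goes in short steps, Python scripts to look and compute and a shell command to move; the robot and the scene stay as the last step left them, time stands still between calls to the robot, and variables do not carry over. Pictures are saved under pics/ and viewed, and the job is handed in when it is done.

```bash
ls; mkdir -p pics; python3 - <<'E'
from cell import robot
import cv2, numpy as np
s=robot.state(); print({k:np.round(v,3).tolist() for k,v in s.items()})
for n in("top","side","wrist"):
    c=robot.read_camera(n); cv2.imwrite(f"pics/{n}0.png",c["image"]); np.savez(f"/tmp/{n}0.npz",**c)
    print(n,[(k,np.round(c[k],3).tolist()) for k in c if k not in("image","depth")])
E
```

```text
pics
{'time': 0.0, 'qpos': [-1.188, 0.124, 1.652, -0.0, 1.368, -0.083], 'joint_vel': [0.001, -0.001, -0.002, -0.0, 0.001, -0.001], 'effort': [0.001, -42.361, -36.545, 0.0, 0.007, -0.0], 'position': [0.292, -0.58, 0.23], 'ee_rot': [[0.449, -0.893, -0.001], [-0.893, -0.449, 0.002], [-0.002, -0.0, -1.0]], 'ft_force': [-0.03, 0.149, 0.029], 'torque': [-0.056, 0.043, 0.019], 'grip_width': 1.002}
top [('camera_matrix', [[439.748, 0.0, 317.318], [0.0, 439.748, 211.006], [0.0, 0.0, 1.0]]), ('rvec', [2.222, -2.166, 0.09]), ('tvec', [0.002, 0.552, 1.325])]
side [('camera_matrix', [[444.733, 0.0, 320.639], [0.0, 444.733, 198.561], [0.0, 0.0, 1.0]]), ('rvec', [0.544, -2.641, 1.276]), ('tvec', [0.512, 0.202, 1.198])]
wrist [('camera_matrix', [[309.707, 0.0, 319.161], [0.0, 309.707, 201.137], [0.0, 0.0, 1.0]]), ('mount', [[1.0, -0.001, 0.0, 0.0], [0.001, 0.965, 0.263, -0.065], [-0.0, -0.263, 0.965, -0.144], [0.0, 0.0, 0.0, 1.0]])]
```

View pics/top0.png

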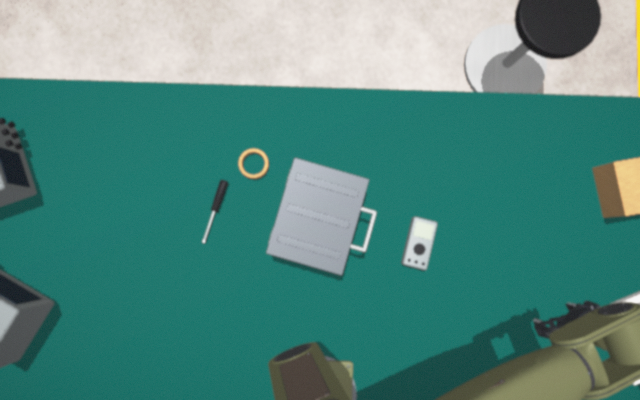

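View pics/side0.png

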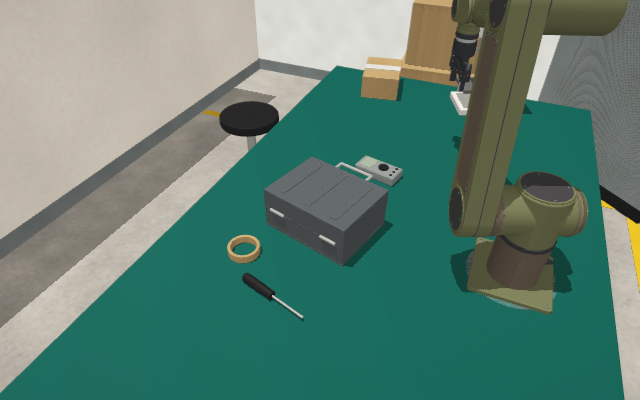

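The top view shows the case with lid corners near (293,158), (369,179), (343,276) and (267,252). The bar is at about (369,230), and the base is near (315,390).

```bash
cat > h.py <<'E'
import numpy as np, cv2
def ray(c,uv):
    R=cv2.Rodrigues(c["rvec"])[0]; t=np.ravel(c["tvec"]); K=c["camera_matrix"]
    o=-R.T@t; d=R.T@(np.linalg.inv(K)@np.array([uv[0],uv[1],1.])); return o,d
def onz(c,uv,z):
    o,d=ray(c,uv); return o+d*(z-o[2])/d[2]
def cloud(c):
    R=cv2.Rodrigues(c["rvec"])[0]; t=np.ravel(c["tvec"]); K=c["camera_matrix"]; D=c["depth"]
    v,u=np.mgrid[:D.shape[0],:D.shape[1]]
    P=np.stack([(u-K[0,2])/K[0,0]*D,(v-K[1,2])/K[1,1]*D,D],-1)
    W=(P-t)@R; W[D==0]=np.nan; return W
E
python3 - <<'E'
from h import *
c=dict(np.load("/tmp/top0.npz")); W=cloud(c); im=c["image"]
sub=np.zeros(W.shape[:2],bool); sub[140:300,250:385]=1
m=sub&(W[...,2]>0.118)&(W[...,2]<0.145)
n,l,st,ce=cv2.connectedComponentsWithStats(m.astype(np.uint8))
k=1+st[1:,4].argmax(); print(st[k],np.nanmedian(W[l==k][:,2]))
lid=cv2.morphologyEx((l==k).astype(np.uint8),cv2.MORPH_OPEN,np.ones((15,15)))
cn=max(cv2.findContours(lid,0,1)[0],key=cv2.contourArea)
P=np.array([onz(c,p,0.131)[:2] for p in cn[:,0].astype(float)],np.float32)
r=cv2.minAreaRect(P*1000); print(r, cv2.boxPoints(r))
hsv=cv2.cvtColor(im,cv2.COLOR_BGR2HSV)
b=np.zeros_like(m); b[195:265,350:385]=1
b&=(hsv[...,1]<60)&(hsv[...,2]>185)
v,u=np.nonzero(b); print(len(u),u.min(),u.max(),v.min(),v.max())
Q=np.array([onz(c,(a,e),0.1155)[:2] for a,e in zip(u,v)],np.float32)
print(cv2.minAreaRect(Q*1000))
np.save('/tmp/Q.npy',Q)
cv2.imwrite("pics/crop.png",cv2.resize(im[140:300,250:390],None,fx=4,fy=3.7))
E
```

```text
[ 266  158  103  118 7804] 0.13062288904381722
((530.0139770507812, 15.233314514160156), (220.6185760498047, 279.13653564453125), 75.20117950439453) [[ 366.89954   -55.76752 ]
 [ 636.77673  -127.06621 ]
 [ 693.1284     86.234146]
 [ 423.25122   157.53284 ]]
201 351 375 208 250
((497.7203369140625, -114.36782836914062), (43.734947204589844, 119.33613586425781), 75.97305297851562)
```

View pics/crop.png

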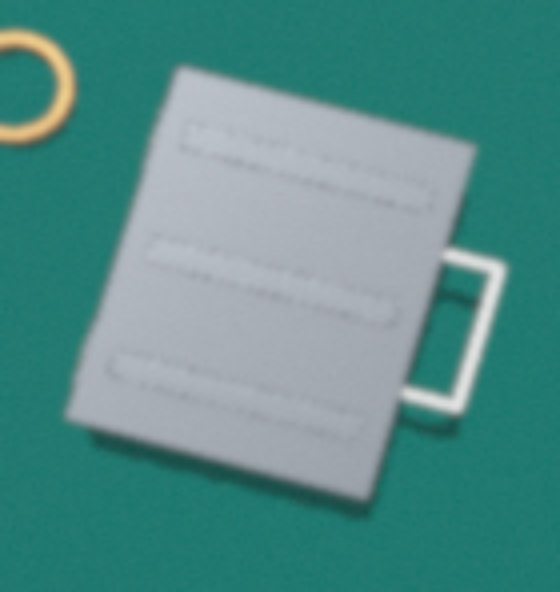

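```bash
cat > st.py <<'E'
import numpy as np, sys
from cell import robot
np.set_printoptions(suppress=True,precision=4)
C=np.array([.530,.0152,0]); a=np.radians(-14.8)
cx=np.array([np.cos(a),np.sin(a),0]); cy=np.array([-np.sin(a),np.cos(a),0]); cz=np.array([0,0,1.])
def w(p): return C+cx*p[0]+cy*p[1]+cz*p[2]
def case(p): d=p-C; return np.array([d@cx,d@cy,d[2]])
if __name__=="__main__":
    s=robot.state(); R=np.array(s["ee_rot"]); p=np.array(s["position"])
    print("t",s["time"],"p",p,"case mm",case(p)*1e3,"F(case)",np.array([cx@s["ft_force"],cy@s["ft_force"],s["ft_force"][2]]),"w",s["grip_width"],"q",np.array(s["qpos"]))
    xa=R[:,0]; print("x yaw",np.degrees(np.arctan2(xa[1],xa[0])),"want",np.degrees(a)-90)
    if len(sys.argv)>3:
        t=w(np.array([float(v) for v in sys.argv[1:4]])/1e3); print("shares",R.T@(t-p)/.075)
E
python3 -m crank '[[[0,0,0],0.154,0.45],[[0,0,0],0.154,0.45],[[0,0,0],0.154,0.45],[[0,0,0],0.154,0.45],[[0,0,0],0.154,0.45]]'
python3 -m crank '[[[0,0,0],0.154,0.45],[[0,0,0],0,0.45]]'
python3 st.py 0 -152 200
```

```text
time: 0.57
position: [0.2918, -0.5805, 0.2307]
ee_rot: [[-0.144, -0.99, -0.0], [-0.99, 0.144, 0.001], [-0.001, 0.0, -1.0]]
ft_force: [0.1, 0.2, -0.1]
grip_width: 0.448
time: 0.73
position: [0.2918, -0.5805, 0.2308]
ee_rot: [[-0.259, -0.966, -0.0], [-0.966, 0.259, 0.001], [-0.001, 0.001, -1.0]]
ft_force: [-0.0, -0.5, -0.7]
grip_width: 0.45
t 0.7333 p [ 0.2918 -0.5805  0.2308] case mm [ -78.1293 -636.8068  230.7769] F(case) [ 0.1179 -0.4563 -0.7006] w 0.45023683225341166 q [-1.1876  0.1241  1.6509 -0.      1.3675  0.645 ]
x yaw -105.00127315574386 want -104.8
shares [-6.4674 -1.0192  0.4144]
```

```bash
for i in 1; do python3 -m crank '[[[-0.5,-0.08,0.03],0,0.45],[[-0.5,-0.08,0.03],0,0.45],[[-0.5,-0.08,0.03],0,0.45],[[-0.5,-0.08,0.03],0,0.45],[[-0.5,-0.08,0.03],0,0.45]]'; done
python3 -m crank '[[[-0.5,-0.08,0.03],0,0.45],[[-0.5,-0.08,0.03],0,0.45],[[-0.5,-0.08,0.03],0,0.45],[[-0.5,-0.08,0.03],0,0.45],[[-0.5,-0.08,0.03],0,0.45]]'
python3 -m crank '[[[-0.5,-0.08,0.03],0,0.45],[[-0.5,-0.08,0.03],0,0.45],[[-0.3,-0.04,0],0,0.45],[[0,0,0],0,0.45]]'
python3 st.py 0 -152 96.5
python3 - <<'E'
from cell import robot
import cv2
c=robot.read_camera("wrist"); cv2.imwrite("pics/w1.png",c["image"])
c=robot.read_camera("top"); cv2.imwrite("pics/t1.png",cv2.resize(c["image"][140:300,250:430],None,fx=4,fy=3.7))
E
```

```text
time: 1.15
position: [0.3693, -0.4056, 0.2197]
ee_rot: [[-0.254, -0.967, -0.0], [-0.967, 0.254, 0.0], [-0.0, 0.0, -1.0]]
ft_force: [0.5, 0.0, 0.2]
grip_width: 0.449
time: 1.57
position: [0.4465, -0.232, 0.2087]
ee_rot: [[-0.254, -0.967, 0.0], [-0.967, 0.254, -0.0], [0.0, -0.0, -1.0]]
ft_force: [0.9, 0.0, 0.0]
grip_width: 0.45
time: 1.9
position: [0.4867, -0.1398, 0.204]
ee_rot: [[-0.249, -0.968, 0.0], [-0.968, 0.249, 0.001], [-0.001, 0.0, -1.0]]
ft_force: [0.2, -0.2, -0.5]
grip_width: 0.451
t 1.9 p [ 0.4867 -0.1398  0.204 ] case mm [  -2.2879 -160.9491  204.0086] F(case) [ 0.2207 -0.1831 -0.525 ] w 0.4509572544368002 q [-0.3865 -0.1806  1.9945  0.0014  1.3282  1.4357]
x yaw -104.42439614790118 want -104.8
shares [-0.1171 -0.0318  1.4336]
```

View pics/w1.png

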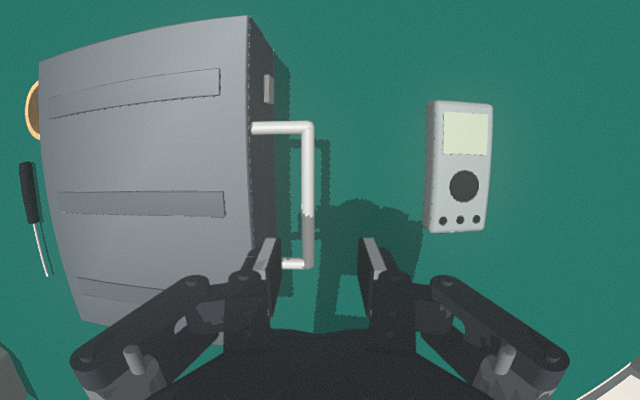

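The wrist view shows the bar along u≈308, v 125–265. Under the TCP at bar depth is u≈319, so the bar is 8.5 mm off in tool -x, matching the predicted -8.8 mm. Descending.

```bash
python3 -m crank '[[[-0.117,-0.03,0.1],0,0.45],[[0,0,0.4],0,0.45],[[0,0,0.4],0,0.45],[[0,0,0.4],0,0.45],[[0,0,0.13],0,0.45]]'
python3 -m crank '[[[0,0,0],0,0.45],[[0,0,0],0,0]]'
python3 st.py 0 -152 96.5
python3 -m crank '[[[0,0,0],0,0],[[0,0,0],0,0],[[0,0,0],0,0],[[0,0,0],0,0]]'
python3 st.py 0 -152 96.5
python3 - <<'E'
from cell import robot
import cv2
c=robot.read_camera("wrist"); cv2.imwrite("pics/w2.png",c["image"])
E
```

```text
time: 2.42
position: [0.4867, -0.1351, 0.0917]
ee_rot: [[-0.258, -0.966, -0.008], [-0.966, 0.258, 0.003], [-0.001, 0.008, -1.0]]
ft_force: [-1.3, 0.1, -0.7]
grip_width: 0.451
time: 2.58
position: [0.4902, -0.1361, 0.0972]
ee_rot: [[-0.258, -0.966, -0.0], [-0.966, 0.258, 0.0], [-0.0, 0.0, -1.0]]
ft_force: [0.8, -1.2, -0.1]
grip_width: 0.324
t 2.5833 p [ 0.4902 -0.1361  0.0972] case mm [   0.1688 -156.4314   97.2057] F(case) [ 1.0249 -0.9323 -0.076 ] w 0.3237400937402702 q [-0.3763 -0.0646  2.08    0.      1.1267  1.4552]
x yaw -104.9380392053421 want -104.8
shares [-0.0591  0.0024  0.0094]
time: 2.92
position: [0.4924, -0.1319, 0.0989]
ee_rot: [[-0.258, -0.966, 0.006], [-0.966, 0.258, 0.008], [-0.009, -0.003, -1.0]]
ft_force: [4.6, 15.7, -2.0]
grip_width: 0.09
t 2.9167 p [ 0.4924 -0.1319  0.0989] case mm [   1.2198 -151.7851   98.9392] F(case) [ 0.4685 16.3656 -2.0061] w 0.0903070894388049 q [-0.3721 -0.0669  2.0789  0.0104  1.1273  1.4553]
x yaw -104.95762099934998 want -104.8
shares [0.0032 0.0164 0.0324]
```

View pics/w2.png

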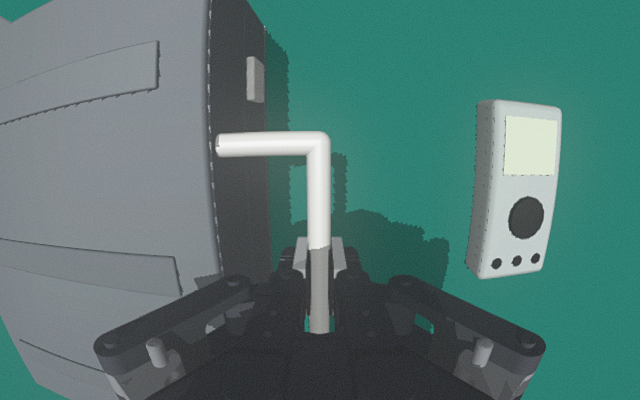

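Gripped: the TCP settled at case y -151.8 (expected -152). Now working out the arc rows.

```bash
python3 - <<'E'
import numpy as np
r=265.8; th=np.r_[0,1,3,6,np.arange(10,98,4),97,99,101,103,105,106]
th=np.unique(th)
f=np.radians(170.25-th); y=110+r*np.cos(f); z=70.5+r*np.sin(f)
y[0]=-156.4
ac=0
for i in range(1,len(th)): print(th[i],round(-(y[i]-y[i-1])/75,3),round(-(z[i]-z[i-1])/75,3),end=" | ")
print(y[-1],z[-1]-17.5)
E
```

```text
1 -0.07 -0.061 | 3 -0.025 -0.121 | 6 -0.046 -0.18 | 10 -0.075 -0.236 | 14 -0.092 -0.23 | 18 -0.107 -0.223 | 22 -0.123 -0.215 | 26 -0.137 -0.206 | 30 -0.151 -0.196 | 34 -0.165 -0.185 | 38 -0.177 -0.173 | 42 -0.189 -0.16 | 46 -0.199 -0.146 | 50 -0.209 -0.132 | 54 -0.218 -0.117 | 58 -0.226 -0.102 | 62 -0.232 -0.086 | 66 -0.237 -0.069 | 70 -0.242 -0.052 | 74 -0.245 -0.035 | 78 -0.247 -0.018 | 82 -0.247 -0.001 | 86 -0.247 0.016 | 90 -0.245 0.033 | 94 -0.242 0.05 | 97 -0.179 0.049 | 99 -0.118 0.038 | 101 -0.116 0.042 | 103 -0.115 0.046 | 105 -0.113 0.05 | 106 -0.056 0.026 | 225.4755494180941 292.4055920119439
```

```bash
python3 -m crank '[[[-0.07,0,-0.06],0,0],[[-0.025,0,-0.12],0,0],[[-0.046,0,-0.18],0,0],[[-0.075,0,-0.236],0,0],[[-0.092,0,-0.23],0,0]]'
python3 st.py
```

```text
time: 3.38
position: [0.4971, -0.114, 0.1615]
ee_rot: [[-0.257, -0.966, 0.003], [-0.966, 0.257, -0.002], [0.001, -0.003, -1.0]]
ft_force: [4.4, -1.8, -3.3]
grip_width: 0.089
t 3.3833 p [ 0.4971 -0.114   0.1615] case mm [   1.1602 -133.2845  161.4834] F(case) [ 4.6655 -0.5844 -3.2816] w 0.08912006057991019 q [-0.33   -0.1373  2.0303 -0.0012  1.2451  1.5013]
x yaw -104.9075049065601 want -104.8
```

```bash
python3 -m crank '[[[-0.107,0,-0.223],0,0],[[-0.123,0,-0.215],0,0],[[-0.137,0,-0.206],0,0],[[-0.151,0,-0.196],0,0],[[-0.165,0,-0.185],0,0]]'
python3 -m crank '[[[-0.177,0,-0.173],0,0],[[-0.189,0,-0.16],0,0],[[-0.2,0,-0.146],0,0],[[-0.209,0,-0.132],0,0],[[-0.218,0,-0.117],0,0]]'
python3 st.py
```

```text
time: 3.8
position: [0.5101, -0.0649, 0.2394]
ee_rot: [[-0.258, -0.966, 0.004], [-0.966, 0.258, -0.005], [0.003, -0.005, -1.0]]
ft_force: [-1.5, -7.4, 3.0]
grip_width: 0.093
time: 4.22
position: [0.5292, 0.0072, 0.2961]
ee_rot: [[-0.258, -0.966, 0.005], [-0.966, 0.258, -0.005], [0.004, -0.006, -1.0]]
ft_force: [-2.6, -4.2, 6.4]
grip_width: 0.087
t 4.2167 p [0.5292 0.0072 0.2961] case mm [  1.2587  -7.9409 296.0911] F(case) [-1.47   -4.7738  6.3934] w 0.0874431687172719 q [-0.0854 -0.1815  1.8411 -0.0047  1.477   1.7467]
x yaw -104.9487787798199 want -104.8
```

```bash
python3 -m crank '[[[-0.226,0,-0.1],0,0],[[-0.232,0,-0.08],0,0],[[-0.237,0,-0.06],0,0],[[-0.242,0,-0.05],0,0],[[-0.245,0,-0.03],0,0]]'
python3 st.py
python3 -m crank '[[[-0.247,0,-0.018],0,0],[[-0.247,0,0],0,0],[[-0.247,0,0.016],0,0],[[-0.245,0,0.033],0,0],[[-0.2,0,0.05],0,0]]'
python3 st.py
```

```text
time: 4.63
position: [0.5523, 0.0948, 0.3216]
ee_rot: [[-0.257, -0.966, 0.007], [-0.966, 0.257, -0.0], [-0.002, -0.007, -1.0]]
ft_force: [-2.3, -1.2, 10.7]
grip_width: 0.088
t 4.6333 p [0.5523 0.0948 0.3216] case mm [  1.228   82.6103 321.6057] F(case) [-1.93   -1.7249 10.7135] w 0.08799510628267214 q [ 0.0745 -0.12    1.7445 -0.0007  1.5098  1.9055]
x yaw -104.9066299602011 want -104.8
time: 5.05
position: [0.5754, 0.1823, 0.3143]
ee_rot: [[-0.256, -0.967, 0.007], [-0.967, 0.256, 0.003], [-0.005, -0.006, -1.0]]
ft_force: [-1.8, 2.1, 8.6]
grip_width: 0.089
t 5.05 p [0.5754 0.1823 0.3143] case mm [  1.1804 173.0972 314.2674] F(case) [-2.307   1.6132  8.6379] w 0.08881494147370213 q [ 0.2172 -0.0211  1.6628  0.0013  1.4923  2.047 ]
x yaw -104.84163823429964 want -104.8
```

```bash
python3 -m crank '[[[-0.2,0,0.06],0,0],[[-0.13,0,0.045],0,0],[[-0.12,0,0.045],0,0],[[-0.11,0,0.05],0,0],[[-0.1,0,0.05],0,0]]'
python3 st.py
python3 -m crank '[[[-0.06,0,0.025],0,0],[[-0.04,0,0.02],0,0],[[0,0,0],0,0]]'
python3 st.py
```

```text
time: 5.47
position: [0.5882, 0.2308, 0.2954]
ee_rot: [[-0.256, -0.967, 0.007], [-0.967, 0.256, 0.006], [-0.008, -0.006, -1.0]]
ft_force: [-0.1, 4.8, 8.8]
grip_width: 0.09
t 5.4667 p [0.5882 0.2308 0.2954] case mm [  1.1823 223.2597 295.3911] F(case) [-1.2916  4.6124  8.7521] w 0.09027974302488148 q [0.2874 0.0473 1.6249 0.0035 1.4607 2.1167]
x yaw -104.83400339121229 want -104.8
time: 5.72
position: [0.5888, 0.2332, 0.2941]
ee_rot: [[-0.257, -0.966, 0.003], [-0.966, 0.257, -0.005], [0.004, -0.005, -1.0]]
ft_force: [-10.0, -10.5, 16.2]
grip_width: 0.087
t 5.7167 p [0.5888 0.2332 0.2941] case mm [  1.1857 225.8025 294.1238] F(case) [ -6.9762 -12.6675  16.222 ] w 0.08721517499169444 q [ 0.2949  0.0557  1.6182 -0.0058  1.4658  2.1264]
x yaw -104.90162257398495 want -104.8
```

The bar is at y=225.8 (225.5 expected on the stop) with resistance, so the lid is on its stop. Releasing and lifting.

```bash
python3 -m crank '[[[0,0,0],0,0.45],[[0,0,0],0,0.45],[[0,0,0],0,0.45],[[0,0,0],0,0.45]]'
python3 -m crank '[[[0,0,-0.2],0,0.45],[[0,0,-0.4],0,0.45],[[0,0,-0.4],0,0.45],[[0,0,-0.1],0,0.45]]'
python3 st.py
python3 - <<'E'
from cell import robot
import cv2,numpy as np
for n in("top","side"):
    c=robot.read_camera(n); cv2.imwrite(f"pics/{n}3.png",c["image"]); np.savez(f"/tmp/{n}3.npz",**c)
E
```

```text
time: 6.05
position: [0.5887, 0.2354, 0.2865]
ee_rot: [[-0.257, -0.966, -0.0], [-0.966, 0.257, 0.001], [-0.001, 0.0, -1.0]]
ft_force: [0.4, 0.1, -0.2]
grip_width: 0.447
time: 6.38
position: [0.5901, 0.2356, 0.376]
ee_rot: [[-0.257, -0.966, 0.008], [-0.966, 0.257, 0.003], [-0.005, -0.007, -1.0]]
ft_force: [0.4, 1.0, 1.2]
grip_width: 0.446
t 6.3833 p [0.5901 0.2356 0.376 ] case mm [  1.8213 228.4856 376.0308] F(case) [0.0979 1.0882 1.2113] w 0.4457974275045247 q [0.2953 0.0367 1.5038 0.0003 1.5922 2.1259]
x yaw -104.88415430059835 want -104.8
```

View pics/top3.png

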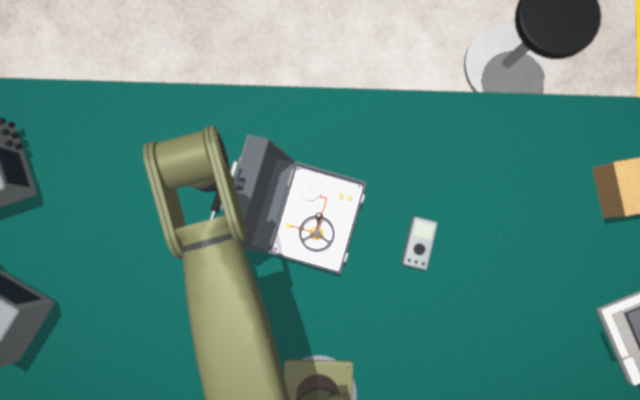

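View pics/side3.png

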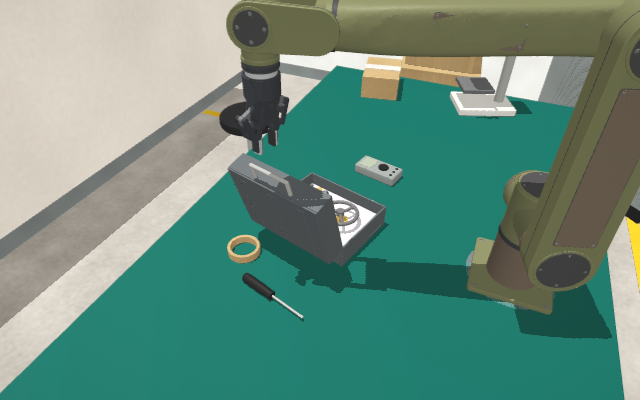

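The lid stands open. The wheel is at about (317,233) in the top view and the handle at about (319,217). I'll locate the handle and wheel.

```bash
python3 - <<'E'
from h import *; from st import case
c=dict(np.load("/tmp/top3.npz")); im=c["image"]
cv2.imwrite("pics/tc3.png",cv2.resize(im[190:270,280:370],None,fx=8,fy=7))
W=cloud(c); sub=np.zeros(W.shape[:2],bool); sub[195:265,290:345]=1
m=sub&(W[...,2]>.095)&(W[...,2]<.13)
v,u=np.nonzero(m); print(len(u),u.mean(),v.mean(), [case(p)*1e3 for p in W[m][:40:5]])
print("uv->top",case(onz(c,(u.mean(),v.mean()),.118))*1e3)
m2=sub&(W[...,2]>.055)&(W[...,2]<.072)
P=np.array([case(p)[:2]*1e3 for p in W[m2]],np.float32); print(len(P),cv2.minEnclosingCircle(P))
E
```

```text
47 318.1914893617021 215.36170212765958 [array([ 11.3012,   5.8907, 117.7336]), array([  8.1656,   5.0756, 124.1439]), array([  4.3576,   9.7459, 116.3276]), array([  8.3212,  -3.8458, 116.4495]), array([  3.9722,   0.7984, 117.0624]), array([ -1.0646,   8.1608, 115.9297]), array([  2.5377,  -5.4012, 122.0791]), array([ -1.4626,  -0.7854, 116.9487])]
uv->top [  3.0835  -0.0076 118.    ]
590 ((-36.699317932128906, -15.095094680786133), 118.02444458007812)
```

View pics/tc3.png

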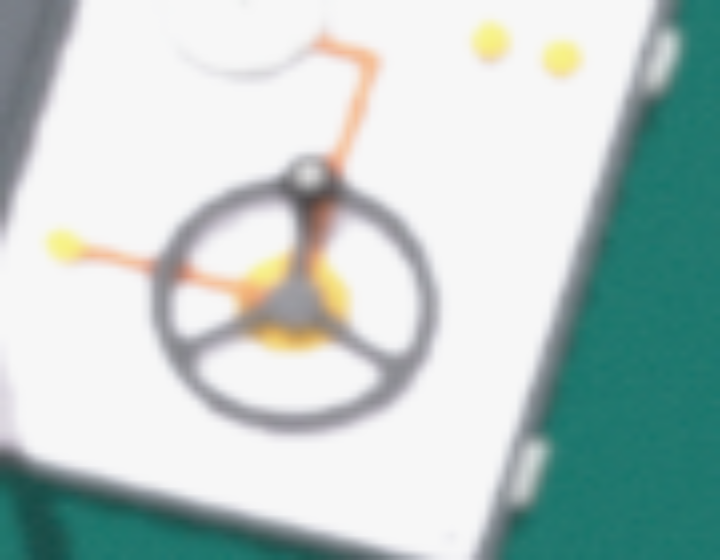

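```bash
python3 - <<'E'
from h import *; from st import case
c=dict(np.load("/tmp/top3.npz")); print(case(onz(c,(316.9,233.6),.067))*1e3)
E
python3 -m crank '[[[0.4,0,0],0,0.7],[[0.5,0,0],0,0.7],[[0.5,0,0],0,0.7],[[0.5,0,0],0,0.7],[[0.5,0,0.2],0,0.7]]'
python3 -m crank '[[[0.4,0,0.3],0,0.7],[[0.2,0,0.4],0,0.7],[[0.04,0,0.5],0,0.7],[[0,0,0.4],0,0.7],[[0,0,0.4],0,0.7]]'
python3 -m crank '[[[0,0,0],0,0.7],[[0,0,0],0,0.7]]'
python3 st.py 3 0 79
python3 - <<'E'
from cell import robot
import cv2
c=robot.read_camera("wrist"); cv2.imwrite("pics/w4.png",c["image"])
E
```

```text
[-46.3968 -11.3827  67.    ]
time: 6.9
position: [0.5424, 0.0599, 0.3551]
ee_rot: [[-0.256, -0.967, 0.003], [-0.967, 0.256, 0.0], [-0.001, -0.003, -1.0]]
ft_force: [0.6, 0.1, 0.1]
grip_width: 0.7
time: 7.32
position: [0.5285, 0.0142, 0.2001]
ee_rot: [[-0.258, -0.966, -0.003], [-0.966, 0.258, 0.0], [0.0, 0.003, -1.0]]
ft_force: [0.3, 0.2, 0.1]
grip_width: 0.698
time: 7.48
position: [0.5282, 0.0148, 0.2008]
ee_rot: [[-0.257, -0.966, -0.006], [-0.966, 0.257, 0.001], [0.001, 0.006, -1.0]]
ft_force: [0.4, -0.9, 0.6]
grip_width: 0.7
t 7.4833 p [0.5282 0.0148 0.2008] case mm [ -1.6248  -0.7934 200.8288] F(case) [ 0.6431 -0.7259  0.5568] w 0.7002926793567598 q [-0.0736 -0.1219  1.9481  0.0001  1.3219  1.7572]
x yaw -104.89646931589486 want -104.8
shares [-0.0124 -0.072   1.6239]
```

View pics/w4.png

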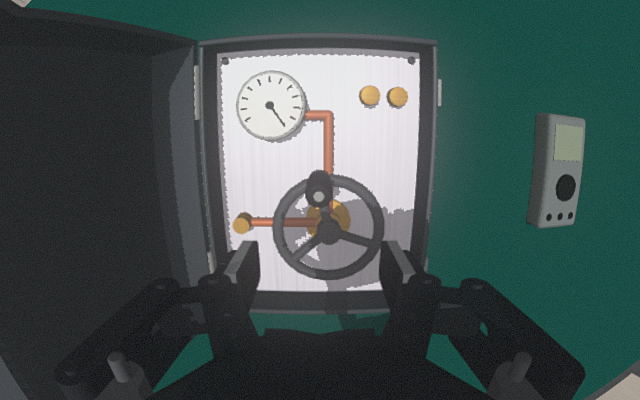

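The wrist view puts the handle top at (319,196), i.e. case ≈(4–5.5, 0), which agrees with the top view. The wheel is about 191.5° open (0.53 turn). Descending and gripping.

```bash
python3 -m crank '[[[-0.01,-0.075,0.3],0,0.7],[[0,0,0.5],0,0.7],[[0,0,0.5],0,0.7],[[0,0,0.32],0,0.7],[[0,0,0],0,0.7]]'
python3 st.py 4 0 79
python3 -m crank '[[[0,0,0],0,0],[[0,0,0],0,0],[[0,0,0],0,0],[[0,0,0],0,0],[[0,0,0],0,0]]'
python3 st.py 4 0 79
python3 -m crank '[[[0,0,0],0,0],[[0,0,0],0,0]]'
python3 st.py 4 0 79
python3 - <<'E'
from cell import robot
import cv2
c=robot.read_camera("wrist"); cv2.imwrite("pics/w5.png",c["image"])
E
```

```text
time: 7.95
position: [0.5334, 0.0144, 0.0789]
ee_rot: [[-0.257, -0.966, -0.007], [-0.967, 0.257, 0.001], [0.001, 0.007, -1.0]]
ft_force: [-1.8, 0.2, -0.8]
grip_width: 0.698
t 7.95 p [0.5334 0.0144 0.0789] case mm [ 3.4741  0.0502 78.8556] F(case) [-1.8486 -0.2342 -0.7784] w 0.6978326738723242 q [-0.0737  0.0196  2.0321  0.      1.097   1.7566]
x yaw -104.87035361466583 want -104.8
shares [ 0.0007 -0.007  -0.002 ]
time: 8.37
position: [0.5385, 0.0138, 0.0862]
ee_rot: [[-0.257, -0.966, 0.007], [-0.966, 0.257, -0.001], [-0.001, -0.006, -1.0]]
ft_force: [0.2, 0.6, 7.1]
grip_width: 0.236
t 8.3667 p [0.5385 0.0138 0.0862] case mm [ 8.6135  0.7764 86.2298] F(case) [0.084  0.6473 7.122 ] w 0.2359759859156304 q [-0.0741  0.0129  2.0248 -0.0001  1.0974  1.7566]
x yaw -104.88558385437152 want -104.8
shares [0.0105 0.0621 0.096 ]
time: 8.53
position: [0.5385, 0.0138, 0.0862]
ee_rot: [[-0.257, -0.966, 0.007], [-0.966, 0.257, -0.001], [-0.001, -0.006, -1.0]]
ft_force: [-1.2, -0.5, 6.8]
grip_width: 0.237
t 8.5333 p [0.5385 0.0138 0.0862] case mm [ 8.603   0.7863 86.2332] F(case) [-1.038  -0.8142  6.7737] w 0.23665337386985852 q [-0.0741  0.0129  2.0248 -0.0001  1.0973  1.7566]
x yaw -104.88761258590846 want -104.8
shares [0.0107 0.062  0.096 ]
```

View pics/w5.png

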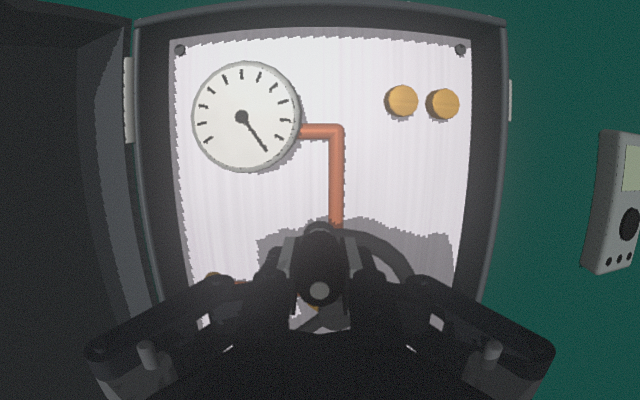

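```bash
python3 - <<'E'
import numpy as np
def tab(a,c0):
    a=np.radians(a); P=np.c_[-45+50*np.cos(a),-10+50*np.sin(a)]; prev=np.array(c0)
    for i,p in enumerate(P):
        d=-(p-prev)/75; prev=p; print(f"[[{d[1]:.3f},{d[0]:.3f},0],0,0]",end=","if (i+1)%5 else f"   {np.degrees(a[i]):.0f}\n")
tab(np.r_[6,np.arange(-6,-187,-12)],[6.1,.4])
print("\nCCW from -180")
tab(np.arange(-168,181,12),[-95,-10])
E
```

```text
[[0.069,0.018,0],0,0],[[0.139,-0.000,0],0,0],[[0.136,0.029,0],0,0],[[0.127,0.057,0],0,0],[[0.113,0.082,0],0,0]   -42
[[0.093,0.104,0],0,0],[[0.070,0.121,0],0,0],[[0.043,0.133,0],0,0],[[0.015,0.139,0],0,0],[[-0.015,0.139,0],0,0]   -102
[[-0.043,0.133,0],0,0],[[-0.070,0.121,0],0,0],[[-0.093,0.104,0],0,0],[[-0.113,0.082,0],0,0],[[-0.127,0.057,0],0,0]   -162
[[-0.136,0.029,0],0,0],[[-0.139,-0.000,0],0,0],
CCW from -180
[[0.139,-0.015,0],0,0],[[0.133,-0.043,0],0,0],[[0.121,-0.070,0],0,0],[[0.104,-0.093,0],0,0],[[0.082,-0.113,0],0,0]   -120
[[0.057,-0.127,0],0,0],[[0.029,-0.136,0],0,0],[[-0.000,-0.139,0],0,0],[[-0.029,-0.136,0],0,0],[[-0.057,-0.127,0],0,0]   -60
[[-0.082,-0.113,0],0,0],[[-0.104,-0.093,0],0,0],[[-0.121,-0.070,0],0,0],[[-0.133,-0.043,0],0,0],[[-0.139,-0.015,0],0,0]   0
[[-0.139,0.015,0],0,0],[[-0.133,0.043,0],0,0],[[-0.121,0.070,0],0,0],[[-0.104,0.093,0],0,0],[[-0.082,0.113,0],0,0]   60
[[-0.057,0.127,0],0,0],[[-0.029,0.136,0],0,0],[[-0.000,0.139,0],0,0],[[0.029,0.136,0],0,0],[[0.057,0.127,0],0,0]   120
[[0.082,0.113,0],0,0],[[0.104,0.093,0],0,0],[[0.121,0.070,0],0,0],[[0.133,0.043,0],0,0],[[0.139,0.015,0],0,0]   180
```

```bash
python3 -m crank '[[[0.07,0.018,0],0,0],[[0.139,0,0],0,0],[[0.136,0.029,0],0,0],[[0.127,0.057,0],0,0],[[0.113,0.082,0],0,0]]'; python3 st.py
```

```text
time: 9.0
position: [0.5153, -0.0262, 0.0863]
ee_rot: [[-0.257, -0.966, 0.011], [-0.966, 0.257, -0.002], [-0.001, -0.011, -1.0]]
ft_force: [3.2, 0.5, 4.8]
grip_width: 0.232
t 9.0 p [ 0.5153 -0.0262  0.0863] case mm [ -3.651  -43.7664  86.278 ] F(case) [2.9891 1.3043 4.7685] w 0.23235239095555613 q [-0.1547 -0.0409  2.0779 -0.0003  1.0934  1.6763]
x yaw -104.89969646224529 want -104.8
```

```bash
python3 -m crank '[[[0.093,0.104,0],0,0],[[0.07,0.121,0],0,0],[[0.043,0.133,0],0,0],[[0.015,0.139,0],0,0],[[-0.015,0.139,0],0,0]]'; python3 st.py
python3 -m crank '[[[-0.043,0.133,0],0,0],[[-0.07,0.121,0],0,0],[[-0.093,0.104,0],0,0],[[-0.113,0.082,0],0,0],[[-0.127,0.057,0],0,0]]'; python3 st.py
```

```text
time: 9.42
position: [0.4642, -0.0277, 0.0862]
ee_rot: [[-0.258, -0.966, 0.01], [-0.966, 0.258, 0.0], [-0.003, -0.009, -1.0]]
ft_force: [6.7, 5.4, 7.9]
grip_width: 0.237
t 9.4167 p [ 0.4642 -0.0277  0.0862] case mm [-52.6875 -58.2899  86.2175] F(case) [5.0683 6.8925 7.9027] w 0.23684041818938126 q [-0.1762 -0.1612  2.1879  0.0021  1.1053  1.6547]
x yaw -104.95884199172791 want -104.8
time: 9.83
position: [0.4385, 0.0142, 0.0863]
ee_rot: [[-0.257, -0.966, 0.015], [-0.966, 0.257, -0.002], [-0.002, -0.015, -1.0]]
ft_force: [14.7, -3.1, -2.4]
grip_width: 0.235
t 9.8333 p [0.4385 0.0142 0.0863] case mm [-88.2435 -24.3565  86.3016] F(case) [15.0301  0.8038 -2.3547] w 0.23496743486240448 q [-0.09   -0.2323  2.2471 -0.0002  1.1117  1.741 ]
x yaw -104.90559030771303 want -104.8
```

```bash
python3 -m crank '[[[-0.09,0.02,0],0,0],[[-0.07,0.005,0],0,0],[[-0.04,0,0],0,0],[[0,0,0],0,0]]'; python3 st.py
python3 -m crank '[[[-0.05,0,0],0,0],[[0,0,0],0,0]]'; python3 st.py
python3 -m crank '[[[-0.05,0,0],0,0],[[0,0,0],0,0]]'; python3 st.py
```

```text
time: 10.17
position: [0.4401, 0.0289, 0.0862]
ee_rot: [[-0.256, -0.967, 0.012], [-0.967, 0.256, -0.002], [-0.001, -0.012, -1.0]]
ft_force: [7.5, -2.6, 4.8]
grip_width: 0.234
t 10.1667 p [0.4401 0.0289 0.0862] case mm [-90.3834  -9.7177  86.2212] F(case) [ 7.903  -0.6044  4.7823] w 0.23410268590264427 q [-0.0553 -0.2237  2.2403 -0.0017  1.1128  1.7751]
x yaw -104.83113016511278 want -104.8
time: 10.33
position: [0.4402, 0.0291, 0.0862]
ee_rot: [[-0.254, -0.967, 0.009], [-0.967, 0.254, -0.011], [0.008, -0.011, -1.0]]
ft_force: [2.6, -18.1, 7.9]
grip_width: 0.236
t 10.3333 p [0.4402 0.0291 0.0862] case mm [-90.3997  -9.4643  86.2015] F(case) [  7.1666 -16.8072   7.8604] w 0.2355782371857464 q [-0.0493 -0.2209  2.2381 -0.0113  1.115   1.7835]
x yaw -104.7317930643379 want -104.8
time: 10.5
position: [0.4402, 0.0294, 0.0861]
ee_rot: [[-0.253, -0.968, 0.006], [-0.967, 0.253, -0.019], [0.017, -0.01, -1.0]]
ft_force: [-1.0, -32.7, 11.0]
grip_width: 0.235
t 10.5 p [0.4402 0.0294 0.0861] case mm [-90.4354  -9.2405  86.143 ] F(case) [  7.3412 -31.8315  10.9914] w 0.2345019704316098 q [-0.0435 -0.2179  2.2358 -0.0207  1.1172  1.7918]
x yaw -104.64443690881748 want -104.8
```

The hard stop is clear: TCP y stays at about -9.5 (expected -10) while the force builds to 32 N. Backing off counter-clockwise, turn one.

```bash
python3 -m crank '[[[0.1,0,0],0,0],[[0.132,-0.008,0],0,0],[[0.133,-0.043,0],0,0],[[0.121,-0.07,0],0,0],[[0.104,-0.093,0],0,0]]'; python3 st.py
python3 -m crank '[[[0.082,-0.113,0],0,0],[[0.057,-0.127,0],0,0],[[0.029,-0.136,0],0,0],[[0,-0.139,0],0,0],[[-0.029,-0.136,0],0,0]]'; python3 st.py
python3 -m crank '[[[-0.057,-0.127,0],0,0],[[-0.082,-0.113,0],0,0],[[-0.104,-0.093,0],0,0],[[-0.121,-0.07,0],0,0],[[-0.133,-0.043,0],0,0]]'; python3 st.py
```

```text
time: 10.92
position: [0.4456, -0.0098, 0.0862]
ee_rot: [[-0.258, -0.966, 0.011], [-0.966, 0.258, 0.003], [-0.005, -0.01, -1.0]]
ft_force: [6.9, 8.6, 6.6]
grip_width: 0.234
t 10.9167 p [ 0.4456 -0.0098  0.0862] case mm [-75.2017 -45.7285  86.2299] F(case) [ 4.4395 10.0653  6.6476] w 0.23441466259277918 q [-0.1451 -0.2109  2.2299  0.0046  1.1122  1.6847]
x yaw -104.95392651062993 want -104.8
time: 11.33
position: [0.4883, -0.0339, 0.0861]
ee_rot: [[-0.257, -0.966, 0.004], [-0.966, 0.257, -0.002], [0.001, -0.004, -1.0]]
ft_force: [-3.5, -1.5, 14.2]
grip_width: 0.233
t 11.3333 p [ 0.4883 -0.0339  0.0861] case mm [-27.7663 -58.1695  86.1273] F(case) [-2.979  -2.3431 14.1687] w 0.2333459338428928 q [-0.1785 -0.0978  2.1317 -0.0013  1.1035  1.6528]
x yaw -104.88941236876802 want -104.8
time: 11.75
position: [0.5324, -0.0077, 0.0863]
ee_rot: [[-0.257, -0.966, 0.01], [-0.966, 0.257, -0.005], [0.002, -0.011, -1.0]]
ft_force: [4.9, -6.4, 5.0]
grip_width: 0.238
t 11.75 p [ 0.5324 -0.0077  0.0863] case mm [  8.2251 -21.5408  86.2834] F(case) [ 6.3763 -4.985   5.0068] w 0.23824205126224013 q [-0.1133 -0.0032  2.0409 -0.0044  1.0931  1.7194]
x yaw -104.88937872247872 want -104.8
```

```bash
python3 -m crank '[[[-0.139,-0.015,0],0,0],[[-0.139,0.015,0],0,0],[[-0.133,0.043,0],0,0],[[-0.121,0.07,0],0,0],[[-0.104,0.093,0],0,0]]'; python3 st.py
python3 -m crank '[[[-0.082,0.113,0],0,0],[[-0.057,0.127,0],0,0],[[-0.029,0.136,0],0,0],[[0,0.139,0],0,0],[[0.029,0.136,0],0,0]]'; python3 st.py
python3 -m crank '[[[0.057,0.127,0],0,0],[[0.082,0.113,0],0,0],[[0.104,0.093,0],0,0],[[0.121,0.07,0],0,0],[[0.133,0.043,0],0,0]]'; python3 st.py
```

```text
time: 12.17
position: [0.5296, 0.0448, 0.0863]
ee_rot: [[-0.257, -0.966, 0.01], [-0.966, 0.257, -0.0], [-0.002, -0.01, -1.0]]
ft_force: [2.8, -2.0, 7.5]
grip_width: 0.237
t 12.1667 p [0.5296 0.0448 0.0863] case mm [-7.9724 28.4735 86.2607] F(case) [ 3.2046 -1.2309  7.506 ] w 0.23675286996417677 q [-0.0165 -0.0056  2.0433 -0.0003  1.0934  1.8144]
x yaw -104.89499107082999 want -104.8
time: 12.58
position: [0.4839, 0.0661, 0.0862]
ee_rot: [[-0.255, -0.967, 0.009], [-0.967, 0.255, -0.004], [0.001, -0.009, -1.0]]
ft_force: [4.7, -10.9, 8.3]
grip_width: 0.237
t 12.5833 p [0.4839 0.0661 0.0862] case mm [-57.5795  37.3962  86.1834] F(case) [ 7.3602 -9.2924  8.3318] w 0.23653782612694285 q [ 0.028  -0.1032  2.1365 -0.0045  1.0997  1.8591]
x yaw -104.8012920435954 want -104.8
time: 13.0
position: [0.4438, 0.0386, 0.0863]
ee_rot: [[-0.256, -0.966, 0.015], [-0.967, 0.256, -0.002], [-0.002, -0.015, -1.0]]
ft_force: [13.9, -2.9, 0.1]
grip_width: 0.237
t 13.0 p [0.4438 0.0386 0.0863] case mm [-89.3322   0.645   86.3234] F(case) [14.1968  0.7519  0.1438] w 0.23726434207244657 q [-0.0327 -0.2142  2.2324 -0.0019  1.1086  1.7983]
x yaw -104.85540059640392 want -104.8
```

Turn one went round cleanly (now at +168°). Continuing into turn two.

```bash
python3 -m crank '[[[0.139,0.015,0],0,0],[[0.139,-0.015,0],0,0],[[0.133,-0.043,0],0,0],[[0.121,-0.07,0],0,0],[[0.104,-0.093,0],0,0]]'; python3 st.py
python3 -m crank '[[[0.082,-0.113,0],0,0],[[0.057,-0.127,0],0,0],[[0.029,-0.136,0],0,0],[[0,-0.139,0],0,0],[[-0.029,-0.136,0],0,0]]'; python3 st.py
python3 -m crank '[[[-0.057,-0.127,0],0,0],[[-0.082,-0.113,0],0,0],[[-0.104,-0.093,0],0,0],[[-0.121,-0.07,0],0,0],[[-0.133,-0.043,0],0,0]]'; python3 st.py
```

```text
time: 13.42
position: [0.4456, -0.0098, 0.0862]
ee_rot: [[-0.258, -0.966, 0.011], [-0.966, 0.258, 0.003], [-0.005, -0.01, -1.0]]
ft_force: [7.6, 9.1, 5.6]
grip_width: 0.235
t 13.4167 p [ 0.4456 -0.0098  0.0862] case mm [-75.2339 -45.7262  86.205 ] F(case) [ 4.9988 10.7708  5.5567] w 0.23476932270106324 q [-0.1451 -0.211   2.23    0.0047  1.1122  1.6847]
x yaw -104.95731224247483 want -104.8
time: 13.83
position: [0.4883, -0.0339, 0.0862]
ee_rot: [[-0.257, -0.966, 0.004], [-0.966, 0.257, -0.002], [0.001, -0.004, -1.0]]
ft_force: [-3.9, -2.1, 13.5]
grip_width: 0.231
t 13.8333 p [ 0.4883 -0.0339  0.0862] case mm [-27.7625 -58.1627  86.1508] F(case) [-3.2556 -3.0229 13.5159] w 0.23145373103567546 q [-0.1785 -0.0978  2.1317 -0.0013  1.1035  1.6529]
x yaw -104.89274249930104 want -104.8
time: 14.25
position: [0.5325, -0.0077, 0.0863]
ee_rot: [[-0.257, -0.966, 0.01], [-0.966, 0.257, -0.005], [0.002, -0.011, -1.0]]
ft_force: [5.9, -7.1, 6.0]
grip_width: 0.234
t 14.25 p [ 0.5325 -0.0077  0.0863] case mm [  8.2443 -21.545   86.3155] F(case) [ 7.5315 -5.3943  6.0407] w 0.23398088118629246 q [-0.1133 -0.0032  2.0409 -0.0044  1.0932  1.7193]
x yaw -104.88869775404788 want -104.8
```

```bash
python3 -m crank '[[[-0.139,-0.015,0],0,0],[[-0.139,0.015,0],0,0],[[-0.133,0.043,0],0,0],[[-0.121,0.07,0],0,0],[[-0.104,0.093,0],0,0]]'; python3 st.py
python3 -m crank '[[[-0.082,0.113,0],0,0],[[-0.057,0.127,0],0,0],[[-0.029,0.136,0],0,0],[[0,0.139,0],0,0],[[0.029,0.136,0],0,0]]'; python3 st.py
python3 -m crank '[[[0.057,0.127,0],0,0],[[0.082,0.113,0],0,0],[[0.104,0.093,0],0,0],[[0.121,0.07,0],0,0],[[0.13,0.043,0],0,0]]'; python3 st.py
python3 -m crank '[[[0.06,0.008,0],0,0],[[0.04,0,0],0,0],[[0,0,0],0,0],[[0,0,0],0,0]]'; python3 st.py
```

```text
time: 14.67
position: [0.5295, 0.0447, 0.0862]
ee_rot: [[-0.257, -0.966, 0.01], [-0.966, 0.257, -0.0], [-0.002, -0.01, -1.0]]
ft_force: [4.5, -1.8, 6.8]
grip_width: 0.236
t 14.6667 p [0.5295 0.0447 0.0862] case mm [-7.9795 28.4289 86.2338] F(case) [ 4.8517 -0.5635  6.8431] w 0.23596409084588463 q [-0.0166 -0.0055  2.0433 -0.0003  1.0934  1.8144]
x yaw -104.89752939113832 want -104.8
time: 15.08
position: [0.4839, 0.0661, 0.0862]
ee_rot: [[-0.255, -0.967, 0.009], [-0.967, 0.255, -0.004], [0.001, -0.009, -1.0]]
ft_force: [3.7, -10.6, 8.8]
grip_width: 0.235
t 15.0833 p [0.4839 0.0661 0.0862] case mm [-57.5786  37.3976  86.1983] F(case) [ 6.3187 -9.2875  8.8221] w 0.23484388402473638 q [ 0.028  -0.1032  2.1365 -0.0045  1.0997  1.8591]
x yaw -104.80084353860558 want -104.8
time: 15.5
position: [0.4439, 0.0388, 0.0863]
ee_rot: [[-0.256, -0.966, 0.015], [-0.967, 0.256, -0.002], [-0.002, -0.015, -1.0]]
ft_force: [14.0, -3.8, -0.5]
grip_width: 0.231
t 15.5 p [0.4439 0.0388 0.0863] case mm [-89.2891   0.842   86.3333] F(case) [14.4622 -0.0882 -0.5088] w 0.2310514053634017 q [-0.0322 -0.2141  2.2323 -0.002   1.1085  1.7988]
x yaw -104.85627981529699 want -104.8
time: 15.83
position: [0.441, 0.0317, 0.0863]
ee_rot: [[-0.257, -0.966, 0.012], [-0.966, 0.257, -0.002], [-0.001, -0.012, -1.0]]
ft_force: [8.0, -4.3, 4.5]
grip_width: 0.24
t 15.8333 p [0.441  0.0317 0.0863] case mm [-90.2713  -6.7583  86.2724] F(case) [ 8.8156 -2.1277  4.5111] w 0.2395778719618734 q [-0.0486 -0.2211  2.2381 -0.002   1.1123  1.7831]
x yaw -104.8961636613361 want -104.8
```

```bash
python3 -m crank '[[[0.02,0.001,0],0,0],[[0.02,0,0],0,0],[[0,0,0],0,0],[[0,0,0],0,0]]'; python3 st.py
python3 - <<'E'
from cell import robot
import cv2,numpy as np
for n in("top","side","wrist"):
    c=robot.read_camera(n); cv2.imwrite(f"pics/{n}9.png",c["image"]); np.savez(f"/tmp/{n}9.npz",**c)
E
```

```text
time: 16.17
position: [0.4403, 0.0295, 0.0862]
ee_rot: [[-0.257, -0.966, 0.012], [-0.966, 0.257, -0.001], [-0.002, -0.012, -1.0]]
ft_force: [7.7, -1.5, 4.1]
grip_width: 0.236
t 16.1667 p [0.4403 0.0295 0.0862] case mm [-90.375   -9.0479  86.2426] F(case) [7.8625 0.5508 4.0871] w 0.23558523401430362 q [-0.0546 -0.2236  2.2402 -0.0003  1.1125  1.7764]
x yaw -104.89691970071978 want -104.8
```

View pics/wrist9.png

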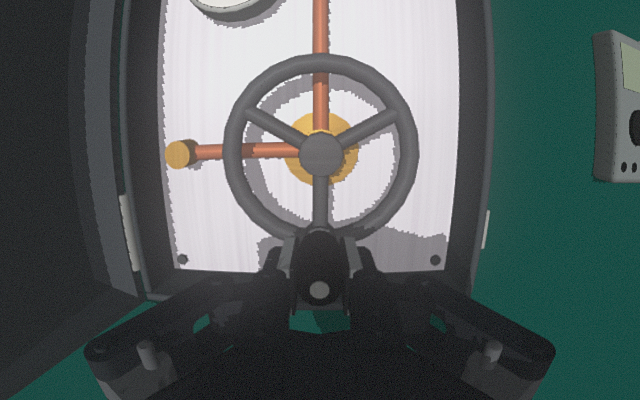

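View pics/side9.png

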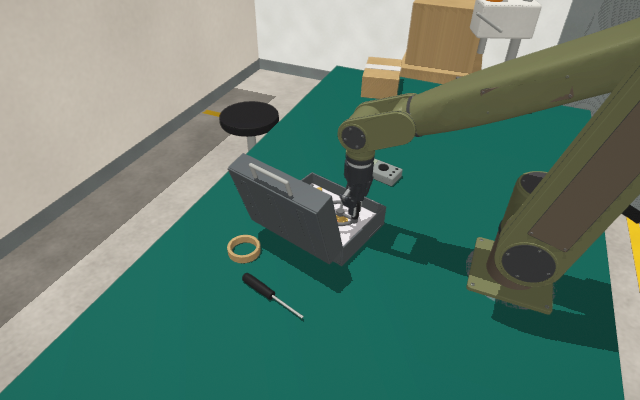

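The wrist view shows the spoke to the handle straight down (u≈320) and the handle top at (319,290). The side view shows the lid on its stop and the tape and screwdriver in place. One last trim of about 0.6 mm, then hand in.

```bash
python3 -m crank '[[[0.008,0,0],0,0],[[0,0,0],0,0],[[0,0,0],0,0],[[0,0,0],0,0]]'; python3 st.py; python3 -m crank '[[[0,0,0],0,0],[[0,0,0],0,0],[[0,0,0],0,0]]'; python3 st.py
python3 - <<'E'
from h import *; 
a=dict(np.load("/tmp/top0.npz"))["image"].astype(int); b=dict(np.load("/tmp/top9.npz"))["image"].astype(int)
for n,(v0,v1,u0,u1) in dict(meter=(212,275,398,442),tape=(145,182,235,272),driver=(176,248,198,232)).items():
    print(n,np.abs(a-b)[v0:v1,u0:u1].mean())
E
```

```text
time: 16.65
position: [0.4402, 0.0292, 0.0862]
ee_rot: [[-0.257, -0.966, 0.013], [-0.966, 0.257, -0.001], [-0.003, -0.012, -1.0]]
ft_force: [8.8, -0.3, 3.7]
grip_width: 0.236
t 16.65 p [0.4402 0.0292 0.0862] case mm [-90.3786  -9.4334  86.2455] F(case) [8.566  1.9641 3.6722] w 0.2364873786900847 q [-0.0557 -0.224   2.2405  0.0001  1.1124  1.7751]
x yaw -104.89513730842602 want -104.8
time: 16.9
position: [0.4402, 0.0291, 0.0863]
ee_rot: [[-0.257, -0.966, 0.013], [-0.966, 0.257, -0.001], [-0.003, -0.012, -1.0]]
ft_force: [8.9, -0.9, 3.8]
grip_width: 0.23
t 16.9 p [0.4402 0.0291 0.0863] case mm [-90.3418  -9.4413  86.288 ] F(case) [8.8303 1.4237 3.8123] w 0.22959049213502 q [-0.0557 -0.224   2.2405  0.      1.1125  1.7751]
x yaw -104.89469026045462 want -104.8
meter 2.167869167869168
tape 40.860238616995375
driver 17.89419934640523
```

The top-view difference at the tape and driver may just be the lid covering or shading them. Checking in the side view.

```bash
python3 - <<'E'
from h import *
a=np.load("/tmp/side0.npz")["image"].astype(int); b=np.load("/tmp/side9.npz")["image"].astype(int)
for n,(v0,v1,u0,u1) in dict(tape=(232,266,224,264),driver=(270,322,238,306)).items(): print(n,np.abs(a-b)[v0:v1,u0:u1].mean())
E
python3 -c "
from cell import robot
print(robot.job_done())"
```

```text
tape 2.8240196078431374
driver 1.0452488687782806
the job is handed in; nothing more can be done
None
```

The lid is open on its stop, and the valve was closed to its stop and then backed off two full turns. I handed the job in at about 17 s with the gripper still holding the crank handle.

- **Lid:** I pinched the pull bar and swung the lid open. The bar ended at y = 225.8 mm in the case frame (225.5 expected on the stop) and resisted further push. After I let go, the lid stayed open in all later side views.
- **Closing the valve:** The wheel started about 0.53 turn open. I turned it clockwise until the tool stopped moving at y ≈ -9.7 mm (-10 expected at wheel angle 0). The force then built up to 32 N.
- **Backing off:** After two turns counter-clockwise the tool stands at y ≈ -9.44 mm. That is within about 0.3 mm of the stop position, or roughly 0.3° of wheel angle, and the sideways force is under 2 N. The spoke to the handle is in line in the wrist view.
- **Offset grip:** The handle sits about 4.5 mm off the pad centre. It did not slip: both turns gave the same readings at the same points.
- **Other items:** The multimeter shows no change in the top view, and the tape roll and screwdriver show none in the side view. The top-view comparison did differ for the tape roll and screwdriver. I put that down to the open lid covering or shading them, but did not check it separately.

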